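# Mount an in-line filter cartridge in its clamp cradle

## Task

Mount the filter cartridge in the clamp cradle: first set the loose saddle down into the nest between the four corner angles of the cradle, then lay the cartridge lengthways in the saddle's two V blocks, with its hexagon collars outside them. Finally lift the sprung clamp bar by its knob, turn it fully across over the cartridge and let it down so that its pad holds the cartridge. Leave the tape roll and the vent filter where they are.

Things in the scene. Friction and masses are not known exactly. Their poses are not given: they have to be found in the camera images.
- cradle: Fixed clamp cradle: plate 160x170x10. Origin on the bench under the nest's centre; z up, y lengthways; clamp post at x=+75 (sleeve 24 dia, 46 high). Plate: x -62 to 98, y +-85. Nest: four L corner angles, tops at z=22, clear opening 54 (x) by 108 (y); no wall where |y|<38, so room for fingers. All mm.
- saddle: Loose grey plastic saddle 46(x) x 100(y) x 34 mm, 0.15 kg. Origin: centre of underside, z up. Waist 30 wide, 20 high for |y|<32: grip it across x. At each end a 90 deg V block, groove along y. Fits the nest (y along cradle y, either way round) with 4 mm play, origin then at z=10. A cartridge in the Vs has its axis 42 above the underside. Starts upright, left or right of the cradle.
- cartridge: Loose steel filter cartridge, 164 mm over its hose stubs, 0.25 kg. Origin at its middle on the axis; y is the long axis, ends alike. Round body 36 dia for |y|<55: grip its middle across the axis. Hexagon collars (42 across flats, 48.5 corners) at |y| 55 to 67 stop it rolling; on the bench its axis is 21 up. In the saddle the collars lie outside the V blocks with 5 mm play.
- clamp_lift (a joint): Height of the clamp bar on its post, m: 0 lower stop, 0.045 fully up. Spring presses it down with 3 N at 0, 7 N at 0.04, plus 1.7 N weight. At 0 the pad's underside is 48 mm and the knob's top 90 mm above the bench. On a cartridge in the saddle in the nest it rests at about 0.022; to pass over the collars it must be above 0.029.
- clamp_turn (a joint): Turn of the clamp bar about its upright post, rad: 0 (a stop) lies across the nest, pointing to the cradle's -x; grows anticlockwise seen from above, at 1.57 it points to the cradle's -y, limit 1.9. Starts aside at 1.2 to 1.75; friction keeps it where it is left.
- clamp_knob (a point): Centre of the top of the bar's black knob: upright cylinder 20 mm dia, 30 mm high, standing on the flat bar (16 wide, 9 thick), 123 mm from the post's axis. The point's x axis points along the bar to the post, z up.
- black_tape: Bystander: black tape roll, 72 mm across, 19 mm high, lying flat; origin at the centre of its underside.
- vent_filter: Bystander: white round vent filter, 60 mm across, 25 mm high, lying flat; origin at the centre of its underside.

How it is judged:
On the way, in this order (a step that is already met when the one before it is completed fails the run):
1. the saddle stands in the nest, flat on the plate (x of saddle in the frame of cradle between -0.009 and 0.009 m and y of saddle in the frame of cradle between -0.009 and 0.009 m and z of saddle in the frame of cradle below 0.014 m and angle between saddle's own z axis and vertical below 0.08 rad and angle between the y axis of saddle and the y axis of cradle, either way round below 0.2 rad), for 0.2 s.
2. the cartridge lies in the saddle, the saddle still in the nest (all of step 1 and x of cartridge in the frame of saddle between -0.006 and 0.006 m and y of cartridge in the frame of saddle between -0.01 and 0.01 m and z of cartridge in the frame of saddle between 0.037 and 0.047 m and angle between the y axis of cartridge and the y axis of saddle, either way round below 0.1 rad), for 0.2 s.
3. the clamp bar is across and its pad rests on the cartridge (all of step 2 and value of joint clamp_turn below 0.2 rad and value of joint clamp_lift between 0.017 and 0.027 m), for 0.2 s.
At the end, for the whole second after the job is handed in: Saddle flat in the nest (9 mm of its centre, origin below 14 mm, upright to 0.08 rad, yaw 0.2 rad); cartridge in both Vs (6 mm across, 10 mm along, axis 37 to 47 mm above the saddle's foot, 0.1 rad); clamp turn under 0.2 rad, lift 0.017 to 0.027 m; both parts at rest (all of step 3 and linear speed of each of cartridge, saddle below 0.02 m/s); the robot touches nothing.
It fails at once if the tape roll is moved by more than 30 mm (distance of black_tape from where it was at the start of the episode above 0.03 m).
It fails at once if the vent filter is moved by more than 30 mm (distance of vent_filter from where it was at the start of the episode above 0.03 m).
It also fails if it takes over 72 s, if anything falls off the work surface, if the arm or the gripper's body presses on something with over 40 N, if the wrist force passes 120 N, or if a joint passes its speed limit or range.

## Robot

A 7-joint arm with a two-finger parallel gripper is mounted at the origin on a cart in front of the work surface, level with it; the furniture and walls round the work are solid. World frame = base frame: x ahead of the robot, y to its left, z up, the work surface at z = 0. Lengths are in m, angles in rad, forces in N, time in s.
With the tool pointing down it reaches from about 0.4 to 0.85 m from the base axis. Payload 10.4 kg.
Tool frame: the origin (TCP) lies at the very end of the fingers, on their centre line; the grasp point (between the pads) lies r.tcp_to_grasp behind it (r.tcp_to_grasp is the distance from the TCP to the grasp point, in m); z points along the fingers, y is the line along which they close (so a half turn about z gives the same grasp; the last joint's range is limited). The gripper opens to 87 mm and grips with 3 to 60 N. Pads are 19 mm wide; open, the fingers measure 117 mm over their backs; the gripper's body (75 mm by 190 mm) begins 51 mm behind the grasp point.
Start: joints at [1.1, 0.332, -0.065, 1.46, 0.022, 1.35, -0.088], TCP at [0.271, -0.563, 0.223] pointing down, gripper open.
Joint ranges: [-2.6, 2.6], [-0.5, 2.12], [-1.47, 1.34], [0.16, 2.42], [-1.27, 4.41], [0.06, 2.06], [-2.6, 2.6]. Speed limits (rad/s): [2.22, 2.22, 2.79, 2.79, 3.14, 3.14, 3.14].

## Interface

Orientations are given as a unit quaternion [x, y, z, w].
In Python, from bench import monitor, cams, ticket, r gives the robot as it stands.
- The arm moves only by the shell command python3 -m crank 'ROWS' [OPENING] [FORCE]. ROWS is a JSON object whose one key "steps" holds a list of rows, each a list of 2 entries, a list of its own where there are three numbers: the shift along the world's x, y, z in units of 25 mm (1.0 is 25 mm), then the turn, a rotation vector about the world's x, y, z in units of 5 degrees (1.0 is 5 degrees). In form: {"steps": [[[x, y, z], [ax, ay, az]], ...]}. A call has 1 to 10 rows; each row shifts and turns the commanded pose from where the row before left it; what a row does not reach is not made up. A row lasts 1/12 s, in which the tool goes at most 41.7 mm and 7.16 degrees, less where a joint would pass 70% of its speed; a pose out of reach is approached as far as the arm can. A call is refused whole if a number of a shift passes 1 or a number of a turn 1, either way. A call with a gripper value outside its range is refused whole. OPENING is the finger opening in mm, from 0 to 87, set as the call begins (- or left out, the last holds). The fingers move at their own pace and stop on an object; FORCE is the grip in N (left out, the last holds). Time passes only in rows, so rows that do not move let the fingers close. It gives the time, the measured TCP pose, the force, the opening and the grip force at its end, in the units of the state.
- monitor.read_state(): the state, without advancing time (a new reading comes with each control period).
- cams.camera(name): name is "side" or "top" or "wrist"; returns a dict with "pixels" (400x640x3 uint8, blue, green, red), "z_map" (400x640 float32, m along the optical axis (not along the pixel's ray), 0 where there is no reading), "vfov" (degrees; the focal length in pixels is half the picture's height over the tangent of half this angle, whatever the lens; pixels are square), "cx", "cy" (the principal point, pixels), "T" (4x4, takes a point from camera to world coordinates). Camera axes: x right, y up, looking along -z (the intrinsics and any distortion apply to the point x, -y, -z); pixel columns grow to the right and rows downward; lengths in m; the calibration is good to about 2 mm. The wrist camera is an equidistant fisheye: a pixel r from the principal point sees the ray r / f radians off the axis. A picture is of the moment at which its call begins.
- ticket.close_job(): hands the job in; it is judged then, once.
The state is a dict: "time": time; "joint_positions": joint angles; "joint_vel": joint speeds; "joint_torque": joint torques, N m; "ee_pos": TCP position; "eef_rot": TCP orientation; "ft_force": force on the tool from outside, world axes, zero at the start; "torque": the same for the moment, N m; "width": finger opening in m; "grip_force": force on a finger pad.
Only numpy, scipy, OpenCV 4.12 (cv2) and the standard library are available. Lean on these libraries where they do the work, as an engineer would, in place of code of your own. Each camera call takes 0.05 s, during which the arm holds its last target. There are 200 camera calls.

## Working session

There is one attempt and no reset: what is moved stays moved. The work goes in short steps, Python scripts to look and compute and a shell command to move; the robot and the scene stay as the last step left them, time stands still between calls to the robot, and variables do not carry over. Pictures are saved under pics/ and viewed, at most 10 in all, crops included, and the job is handed in when it is done.

```bash
ls; mkdir -p pics
cat > h.py <<'E'
import numpy as np, cv2
from bench import monitor, cams, ticket, r
def shot(n,f):
    c=cams.camera(n); cv2.imwrite(f'pics/{f}.png',c['pixels']); np.savez(f'pics/{f}.npz',**c); return c
def cloud(c):
    z=c['z_map']; h,w=z.shape; f=h/2/np.tan(np.radians(c['vfov'])/2)
    v,u=np.mgrid[:h,:w]; P=np.stack([(u-c['cx'])/f*z,-(v-c['cy'])/f*z,-z,np.ones_like(z)],-1)
    return (P@np.asarray(c['T']).T)[...,:3]
E
python3 - <<'E'
from h import *
a=shot('top','top0');b=shot('side','side0')
print(monitor.read_state(), r.tcp_to_grasp)
for c in(a,b): print({k:v for k,v in c.items() if k not in('pixels','z_map')})
E
```

```text
pics
{'time': 0.1, 'joint_positions': array([ 1.10038664,  0.33280073, -0.06470316,  1.46084336,  0.02163361,
        1.34986715, -0.08853357]), 'joint_vel': array([-8.74918305e-05, -1.86055447e-03, -6.77352471e-04, -1.49976727e-03,
       -7.88519405e-04, -1.46106366e-04, -8.89575366e-04]), 'joint_torque': array([ 9.22962354e-04, -6.24545002e+01,  2.36962165e-02, -3.90716636e+01,
       -6.16976456e-02,  3.65798268e-02,  2.01909921e-05]), 'ee_pos': array([ 0.2704673 , -0.56308259,  0.22184513]), 'eef_rot': array([ 9.75038152e-01,  2.22036548e-01, -1.76909126e-04, -5.84907778e-04]), 'ft_force': array([ 0.05280883, -0.02970432,  0.16207906]), 'torque': array([ 0.04157625, -0.00733697, -0.02733773]), 'grip_force': 0.0, 'width': 0.08693293927230655} 0.0187
{'vfov': 48.82478457793468, 'cx': 323.16914979077575, 'cy': 193.05118057039726, 'T': array([[ 0.02399646,  0.98208277, -0.18691601,  0.34011884],
       [-0.99970616,  0.02293172, -0.0078568 ,  0.00639684],
       [-0.00342973,  0.18704963,  0.98234448,  1.10015989],
       [ 0.        ,  0.        ,  0.        ,  1.        ]])}
{'vfov': 45.50962941525358, 'cx': 327.2511889486887, 'cy': 197.34198423061068, 'T': array([[-0.88586612,  0.23540437, -0.39978245,  0.02818021],
       [-0.46351544, -0.48597631,  0.74093216,  0.99477207],
       [-0.01986614,  0.84167203,  0.5396235 ,  0.79122029],
       [ 0.        ,  0.        ,  0.        ,  1.        ]])}
```

View pics/top0.png

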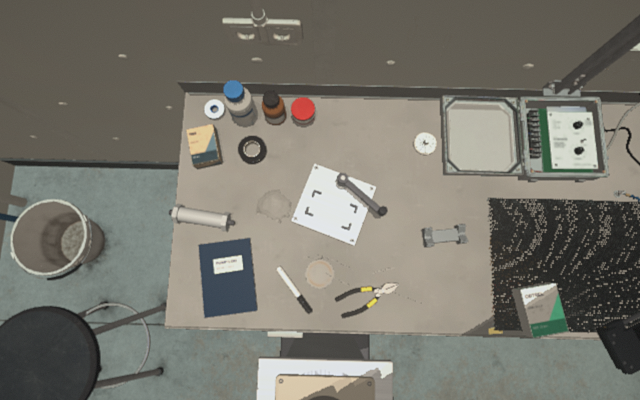

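View pics/side0.png

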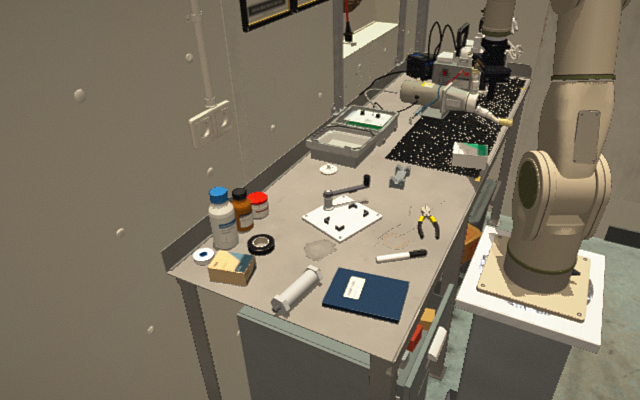

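The top view shows the cradle plate around (335,205), with the clamp post at (343,181) and the knob at (380,211). The saddle is at (444,235), the cartridge at (202,216), the tape at (252,149) and the vent at (425,143). Next I'll measure them with depth.

Run:
```python
from h import *
c=dict(np.load('pics/top0.npz')); P=cloud(c); img=c['pixels']
def rep(n,box,lo,hi,extra=None):
    x0,y0,x1,y1=box; m=np.zeros(P.shape[:2],bool); m[y0:y1,x0:x1]=1
    m&=(P[...,2]>lo)&(P[...,2]<hi)
    if extra is not None: m&=extra
    q=P[m]; rc=cv2.minAreaRect((q[:,:2]*1000).astype(np.float32))
    print(n,len(q),'mean',q.mean(0).round(4),'rect',np.round(rc[0],1),np.round(rc[1],1),round(rc[2],1),'zmax',np.percentile(q[:,2],[50,98]).round(4))
    return q
print('bench z',[P[y,x].round(4) for x,y in((270,270),(420,200),(420,280),(200,180))])
bright=img.min(2)>190
rep('plate',(285,155,382,250),0.004,0.016,bright)
rep('saddle all',(410,215,480,260),0.008,0.05)
rep('saddle top',(410,215,480,260),0.025,0.05)
rep('cart',(160,195,245,240),0.008,0.06)
rep('cart top',(160,195,245,240),0.03,0.06)
rep('clamp bar',(325,165,400,225),0.045,0.12)
rep('knob',(325,165,400,225),0.08,0.12)
rep('post',(330,165,358,195),0.045,0.12)
rep('tape',(235,130,270,168),0.01,0.05); rep('vent',(410,128,440,158),0.01,0.05)
cr=lambda a,s:cv2.resize(a,None,fx=s,fy=s,interpolation=cv2.INTER_CUBIC)
A=cr(img[150:255,280:480],4); B=cr(img[195:240,165:245],4)
o=np.zeros((600,800,3),np.uint8);o[:420]=A;o[420:600,:320]=B;cv2.imwrite('pics/crop0.png',o)
```

```text
bench z [array([0.3536, 0.1407, 0.0056]), array([ 0.5366, -0.2295,  0.004 ]), array([ 3.384e-01, -2.269e-01,  1.000e-04]), array([0.5757, 0.3305, 0.0018])]
plate 3433 mean [ 0.5161 -0.0057  0.0113] rect [522.2 -11.7] [168.3 158.8] 69.9 zmax [0.0113 0.0152]
saddle all 658 mean [ 0.446  -0.2839  0.0236] rect [ 446.5 -285.1] [ 45.7 101.4] 7.4 zmax [0.0222 0.0353]
saddle top 206 mean [ 0.4463 -0.2848  0.0307] rect [ 446.5 -285. ] [ 45.6 101.4] 7.4 zmax [0.0311 0.0363]
cart 953 mean [0.475  0.3102 0.0359] rect [462.3 299.3] [193.5  72.8] 81.7 zmax [0.0373 0.0452]
cart top 780 mean [0.4762 0.3131 0.0383] rect [476.9 314. ] [158.6  42. ] 81.6 zmax [0.0384 0.0456]
clamp bar 469 mean [ 0.5358 -0.0758  0.0658] rect [535.1 -75.2] [146.7  25.6] 48.1 zmax [0.0619 0.0927]
knob 62 mean [ 0.4942 -0.1249  0.0897] rect [ 494.1 -125.2] [17.3 18.8] 4.4 zmax [0.0898 0.0941]
post 202 mean [ 0.5644 -0.0418  0.0635] rect [564.8 -45.9] [64.7 25.5] 56.5 zmax [0.0625 0.0723]
tape 478 mean [0.6546 0.1992 0.0187] rect [655.8 200. ] [72.2 70.8] 65.4 zmax [0.0189 0.0228]
vent 160 mean [ 0.6831 -0.2444  0.0129] rect [ 682.8 -246.3] [51.  52.1] 33.6 zmax [0.0115 0.026 ]
```

View pics/crop0.png

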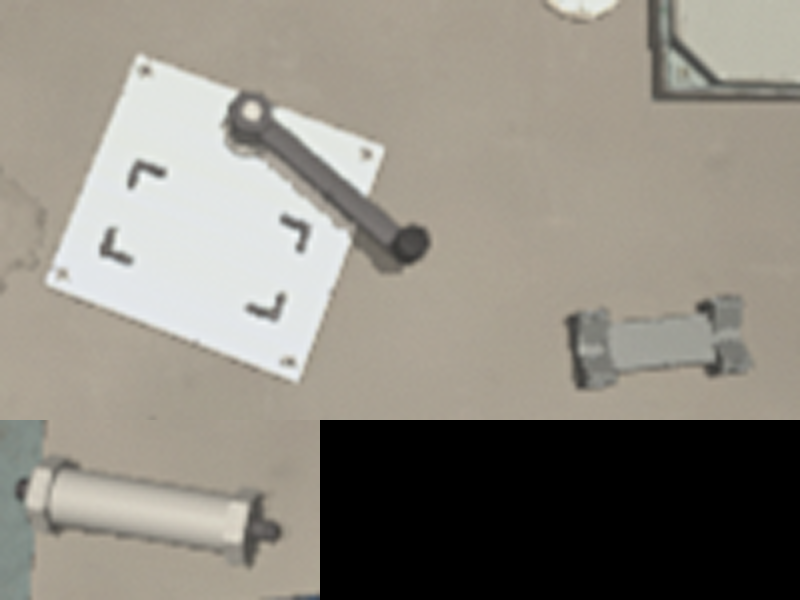

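The sizes agree: plate 168×159, saddle 46×101, and post to knob 124 against 123 nominal.
- **Cradle:** origin about (505.3, -5.5) mm, yaw -20.1°.
- **Saddle:** (446.5, -285.1) mm, yaw 7.4°.
- **Cartridge:** (477, 314) mm, axis at 81.6°.
- **Tool:** closing line now at -64.35°, so it has to turn +71.75° to grip the saddle.

```bash
python3 -m crank '{"steps":[[[0.47,0.742,-0.3],[0,0,0.957]],[[0.47,0.742,-0.4],[0,0,0.957]],[[0.47,0.742,-0.4],[0,0,0.957]],[[0.47,0.742,-0.4],[0,0,0.957]],[[0.47,0.742,-0.4],[0,0,0.957]],[[0.47,0.742,-0.4],[0,0,0.957]],[[0.47,0.742,-0.4],[0,0,0.957]],[[0.47,0.742,-0.4],[0,0,0.957]],[[0.47,0.742,-0.4],[0,0,0.957]],[[0.47,0.742,-0.4],[0,0,0.957]]]}' 70 30
python3 -m crank '{"steps":[[[0.47,0.742,-0.4],[0,0,0.957]],[[0.47,0.742,-0.4],[0,0,0.957]],[[0.47,0.742,-0.4],[0,0,0.957]],[[0.47,0.742,-0.4],[0,0,0.957]],[[0.47,0.742,-0.4],[0,0,0.957]],[[0,0,0],[0,0,0]],[[0,0,0],[0,0,0]]]}'
cat >> h.py <<'E'
from scipy.spatial.transform import Rotation as R
def st():
    s=monitor.read_state(); y=R.from_quat(s['eef_rot']).as_matrix(); a=np.degrees(np.arctan2(y[1,1],y[0,1]))
    print('t',round(s['time'],2),'tcp mm',(s['ee_pos']*1000).round(1),'close ang',round(a,2),'tilt z',y[:,2].round(3),'w',round(s['width']*1000,1),'grip',round(s['grip_force'],1),'F',s['ft_force'].round(1)); return s
E
python3 -c "
from h import *
st()"
```

```text
time: 0.93
ee_pos: [0.3884, -0.3768, 0.1244]
eef_rot: [0.8, 0.6, -0.0, -0.0]
ft_force: [0.1, 0.4, -0.2]
width: 0.0699
grip_force: 0.0
time: 1.52
ee_pos: [0.447, -0.2839, 0.0744]
eef_rot: [0.659, 0.752, 0.0, -0.001]
ft_force: [-0.5, 0.2, -0.6]
width: 0.0698
grip_force: 0.0
t 1.52 tcp mm [ 447.  -283.9   74.4] close ang 7.53 tilt z [-0.001  0.001 -1.   ] w 69.8 grip 0.0 F [-0.5  0.2 -0.6]
```

```bash
python3 -m crank '{"steps":[[[0,-0.05,-0.8],[0,0,0]],[[0,0,-0.8],[0,0,0]],[[0,0,-0.7],[0,0,0]],[[0,0,-0.5],[0,0,0]],[[0,0,0],[0,0,0]],[[0,0,0],[0,0,0]]]}'
python3 -m crank '{"steps":[[[0,0,0],[0,0,0]],[[0,0,0],[0,0,0]],[[0,0,0],[0,0,0]],[[0,0,0],[0,0,0]],[[0,0,0],[0,0,0]],[[0,0,0],[0,0,0]]]}' 20 30
python3 -c "
from h import *
st()"
```

```text
time: 2.02
ee_pos: [0.4465, -0.2869, 0.0051]
eef_rot: [0.66, 0.751, -0.0, -0.0]
ft_force: [-0.1, -0.1, 0.2]
width: 0.0699
grip_force: 0.0
time: 2.52
ee_pos: [0.447, -0.2865, 0.0053]
eef_rot: [0.66, 0.751, 0.0, 0.0]
ft_force: [-0.1, -0.1, -0.1]
width: 0.0377
grip_force: 0.0
t 2.52 tcp mm [ 447.  -286.5    5.3] close ang 7.43 tilt z [ 0. -0. -1.] w 37.7 grip 0.0 F [-0.1 -0.1 -0.1]
```

```bash
python3 -m crank '{"steps":[[[0,0,0],[0,0,0]],[[0,0,0],[0,0,0]],[[0,0,0],[0,0,0]],[[0,0,0],[0,0,0]],[[0,0,0.5],[0,0,0]],[[0,0,1],[0,0,0]],[[0,0,1],[0,0,0]],[[0,0,1],[0,0,0]],[[0,0,1],[0,0,0]],[[0,0,0.5],[0,0,0]]]}' 20 30
python3 -m crank '{"steps":[[[0.193,0.932,0],[0,0,-0.458]],[[0.193,0.932,0],[0,0,-0.458]],[[0.193,0.932,0],[0,0,-0.458]],[[0.193,0.932,0],[0,0,-0.458]],[[0.193,0.932,0],[0,0,-0.458]],[[0.193,0.932,0],[0,0,-0.458]],[[0.193,0.932,0],[0,0,-0.458]],[[0.193,0.932,0],[0,0,-0.458]],[[0.193,0.932,0],[0,0,-0.458]],[[0.193,0.932,0],[0,0,-0.458]]]}'
python3 -m crank '{"steps":[[[0.193,0.932,0],[0,0,-0.458]],[[0.193,0.932,0],[0,0,-0.458]],[[0,0,0],[0,0,0]],[[0,0,0],[0,0,0]]]}'
python3 -c "
from h import *
st(); c=shot('wrist','w1');print({k:v for k,v in c.items() if k not in('pixels','z_map')})
c=shot('side','side1');P=cloud(c)
cv2.imwrite('pics/s1c.png',cv2.resize(c['pixels'][120:260,270:450],None,fx=4,fy=4))"
```

```text
time: 3.35
ee_pos: [0.4477, -0.2868, 0.1337]
eef_rot: [0.66, 0.751, 0.0, 0.002]
ft_force: [1.6, -0.9, -1.6]
width: 0.0295
grip_force: 30.0
time: 4.18
ee_pos: [0.4948, -0.0523, 0.1299]
eef_rot: [0.796, 0.605, -0.0, -0.0]
ft_force: [-0.1, 0.4, -1.5]
width: 0.03
grip_force: 30.0
time: 4.52
ee_pos: [0.5045, -0.0055, 0.1299]
eef_rot: [0.819, 0.575, -0.0, -0.0]
ft_force: [-0.3, -0.5, -2.1]
width: 0.0298
grip_force: 30.0
t 4.52 tcp mm [504.5  -5.5 129.9] close ang -19.87 tilt z [-0.001  0.    -1.   ] w 29.8 grip 30.0 F [-0.3 -0.5 -2.1]
{'vfov': 65.70646984690485, 'cx': 316.2742480882639, 'cy': 209.47236763952972, 'T': array([[ 0.94068665,  0.32701933,  0.09037139,  0.52997851],
       [-0.33927438,  0.90766568,  0.24705448,  0.06313396],
       [-0.00123542, -0.26306155,  0.96477826,  0.29279562],
       [ 0.        ,  0.        ,  0.        ,  1.        ]])}
```

View pics/w1.png

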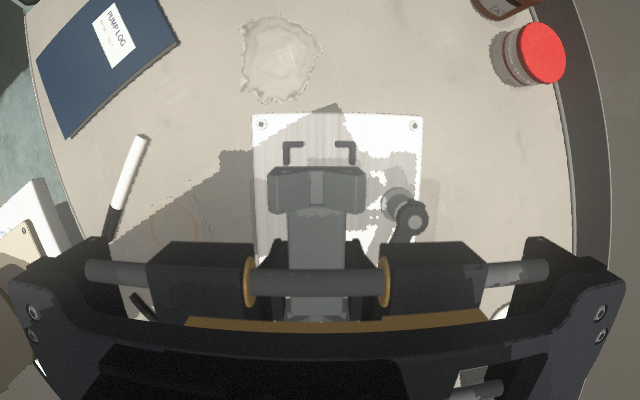

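View pics/s1c.png

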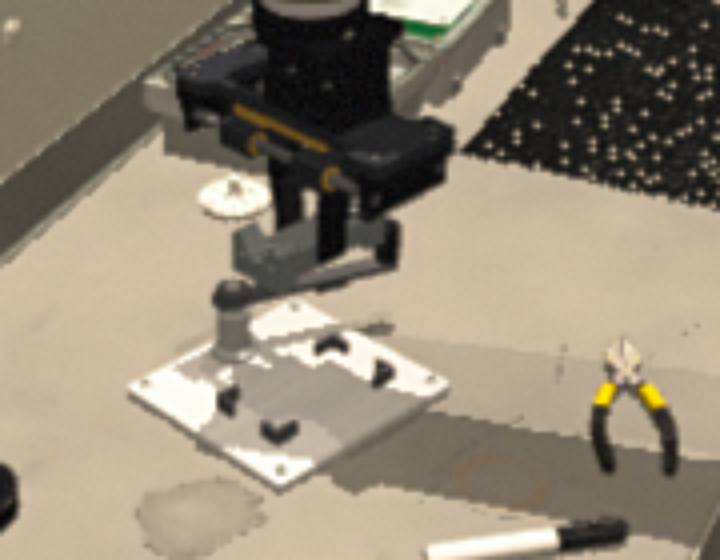

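The wrist view shows the saddle held level, V block at (317,188), with the nest's +y corner angles at (292,152) and (346,152). I'll compare the two by depth in this one camera.

```bash
cat >> h.py <<'E'
def fcloud(c):
    z=c['z_map']; h,w=z.shape; f=h/2/np.tan(np.radians(c['vfov'])/2)
    v,u=np.mgrid[:h,:w]; dx,dy=u-c['cx'],v-c['cy']; rr=np.hypot(dx,dy)+1e-9; t=np.tan(rr/f)/rr
    P=np.stack([dx*t*z,-dy*t*z,-z,np.ones_like(z)],-1); return (P@np.asarray(c['T']).T)[...,:3]
O=np.array([505.3,-5.5]); YA=np.radians(-20.1)
def incr(q):
    d=q[...,:2]*1000-O; c,s=np.cos(YA),np.sin(YA)
    return np.stack([d[...,0]*c+d[...,1]*s,-d[...,0]*s+d[...,1]*c,q[...,2]*1000],-1)
E
python3 - <<'E'
from h import *
c=dict(np.load('pics/w1.npz')); P=incr(fcloud(c)); 
def rep(n,b,lo,hi,ex=None):
    x0,y0,x1,y1=b; Q=P[y0:y1,x0:x1].reshape(-1,3); m=(Q[:,2]>lo)&(Q[:,2]<hi)
    if ex is not None: m&=ex[y0:y1,x0:x1].ravel()
    Q=Q[m]; print(n,len(Q),'min',np.percentile(Q,1,0).round(1),'max',np.percentile(Q,99,0).round(1)); rc=cv2.minAreaRect(Q[:,:2].astype(np.float32)); print('  ',rc)
g=c['pixels'].max(2)
rep('angles',(275,135,362,166),15,30,g<90)
rep('saddle',(262,160,372,215),140,175)
rep('saddle waist+V',(262,160,372,240),120,175)
rep('plate edge',(240,105,440,165),5,14)
rep('post top',(375,180,430,240),50,100)
# same measurement of nest angles from the top view
c=dict(np.load('pics/top0.npz')); P=incr(cloud(c)); g=c['pixels'].max(2)
Q=P[180:235,295:365].reshape(-1,3); m=(g[180:235,295:365].ravel()<130)&(Q[:,2]>13)&(Q[:,2]<27)&(abs(Q[:,0])<40)&(abs(Q[:,1])<70); Q=Q[m]
print('top angles',len(Q),np.percentile(Q,2,0).round(1),np.percentile(Q,98,0).round(1))
E
```

```text
Traceback (most recent call last):
IndexError: index -1 is out of bounds for axis 0 with size 0
```

Run:
```python
from h import *
c=dict(np.load('pics/w1.npz')); P=incr(fcloud(c)); 
for n,u,v in [('angle L',293,146),('angle R',345,146),('L bracket corner out',284,143),('R out',355,143),('plate TL',253,115),('plate TR',422,115),('plate',320,130),('saddle VL',290,185),('saddle VR',345,185),('sad L',269,172),('sad R',364,172),('waist',317,230),('bench',220,120),('post',397,195),('knob',413,217)]:
    print(n,P[v,u].round(1),c['z_map'][v,u].round(4),c['pixels'][v,u])
c=dict(np.load('pics/top0.npz')); P=incr(cloud(c)); g=c['pixels'].max(2)
Q=P[180:235,295:365].reshape(-1,3); m=(g[180:235,295:365].ravel()<130)&(Q[:,2]>13)&(Q[:,2]<27)&(abs(Q[:,0])<40)&(abs(Q[:,1])<70); Q=Q[m]
print('top angles',len(Q),np.percentile(Q,2,0).round(1),np.percentile(Q,98,0).round(1))
```

```text
angle L [-20.9  56.4  22.3] 0.2653 [103 104 103]
angle R [24.4 56.6 22.3] 0.2653 [110 113 110]
L bracket corner out [-28.6  59.1  23.9] 0.263 [117 116 117]
R out [33.3 59.3 20.5] 0.2663 [176 182 183]
plate TL [-58.4  84.8  10.8] 0.269 [232 238 241]
plate TR [1.014e+02 8.840e+01 1.000e-01] 0.2784 [187 202 209]
plate [ 2.6 70.2  9.6] 0.2739 [200 209 213]
saddle VL [-12.5  46.5 153.6] 0.1412 [110 113 111]
saddle VR [ 12.5  47.  155.4] 0.1393 [114 118 115]
sad L [-22.5  52.2 150.6] 0.1427 [144 150 153]
sad R [43.6 32.2 10.7] 0.2829 [163 169 172]
waist [  0.   22.1 145.5] 0.1555 [108 109 108]
bench [-93.5  81.9   0.2] 0.2799 [184 201 208]
post [73.2 13.4 23. ] 0.276 [112 118 119]
knob [74.7  6.5 70. ] 0.2324 [143 151 151]
top angles 63 [-31.9 -57.   15.1] [29.9 57.2 25.6]
```

```bash
python3 -m crank '{"steps":[[[0,-0.04,-0.8],[0,0,-0.04]],[[0,0,-0.9],[0,0,0]],[[0,0,-0.9],[0,0,0]],[[0,0,-0.6],[0,0,0]],[[0,0,-0.2],[0,0,0]],[[0,0,0],[0,0,0]],[[0,0,0],[0,0,0]]]}'
python3 - <<'E'
from h import *
st(); c=shot('wrist','w2');P=incr(fcloud(c));g=c['pixels'].max(2)
b=c['pixels'][100:250,220:420]; cv2.imwrite('pics/w2c.png',cv2.resize(b,None,fx=4,fy=4,interpolation=cv2.INTER_CUBIC))
E
```

```text
time: 5.2
ee_pos: [0.5051, -0.0084, 0.0457]
eef_rot: [0.821, 0.571, 0.0, 0.0]
ft_force: [-0.0, 0.9, -1.4]
width: 0.0295
grip_force: 30.0
t 5.2 tcp mm [505.1  -8.4  45.7] close ang -20.29 tilt z [ 0. -0. -1.] w 29.5 grip 30.0 F [-0.   0.9 -1.4]
```

View pics/w2c.png

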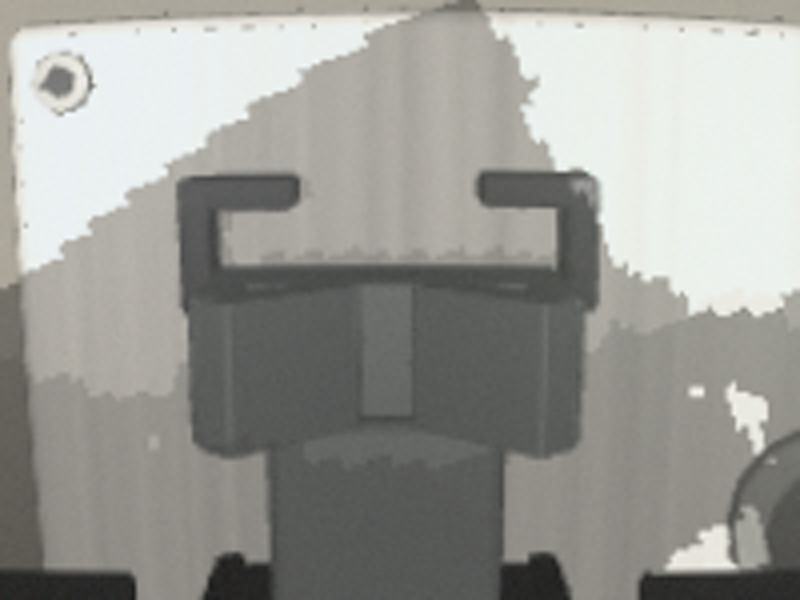

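The nest's inner walls are at crop columns 219 and 556 (centre 387.5), and the saddle's V block spans 188 to 583 (centre 385.5), so x is aligned. Next is the y gap, by ray-plane intersection.

```bash
cat >> h.py <<'E'
def fray(c,u,v,z):
    f=200/np.tan(np.radians(c['vfov'])/2); dx,dy=u-c['cx'],v-c['cy']; rr=np.hypot(dx,dy)+1e-9
    d=np.array([np.sin(rr/f)*dx/rr,-np.sin(rr/f)*dy/rr,-np.cos(rr/f)]); T=np.asarray(c['T']); d=T[:3,:3]@d; o=T[:3,3]
    return incr(o+d*(z-o[2])/d[2])
E
python3 - <<'E'
from h import *
c=dict(np.load('pics/w2.npz')); P=incr(fcloud(c))
f=lambda x,y,z:fray(c,220+x/4,100+y/4,z).round(1)
print('inner wall',f(219,235,.022),f(556,235,.022),'end wall inner',f(265,206,.022),f(510,206,.022))
print('sad corners top',f(188,300,.075),f(583,300,.075),'far end',f(260,290,.073),f(385,283,.062))
print('plate edge',f(200,22,.01),f(18,200,.01))
for u,v in((240,330),(540,330),(260,296),(385,290),(385,350),(385,278)): print((u,v),P[100+v//4,220+u//4].round(1))
E
```

```text
inner wall [-23.8  51.5  22. ] [27.3 51.3 22. ] end wall inner [-16.7  55.8  22. ] [20.2 55.7 22. ]
sad corners top [-20.2  49.7  75. ] [23.1 49.6 75. ] far end [-12.4  50.4  73. ] [ 1.4 49.6 62. ]
plate edge [-27.9  84.8  10. ] [-58.9  57.   10. ]
(240, 330) [-14.7  46.3  73.7]
(540, 330) [18.6 46.2 73.7]
(260, 296) [-12.8  49.2  69.5]
(385, 290) [ 1.3 48.5 58.6]
(385, 350) [ 1.2 40.9 58. ]
(385, 278) [ 1.3 49.2 53.4]
```

y needs about +1.7 mm. Lowering it in now.

```bash
python3 -m crank '{"steps":[[[0.02,0.065,0],[0,0,0.03]],[[0,0,-0.3],[0,0,0]],[[0,0,-0.3],[0,0,0]],[[0,0,-0.2],[0,0,0]],[[0,0,-0.2],[0,0,0]],[[0,0,-0.15],[0,0,0]],[[0,0,-0.07],[0,0,0]],[[0,0,0],[0,0,0]],[[0,0,0],[0,0,0]]]}'
python3 -c "
from h import *
st()"
```

```text
time: 6.0
ee_pos: [0.505, -0.0061, 0.0151]
eef_rot: [0.82, 0.573, -0.001, -0.0]
ft_force: [-6.4, -0.1, 12.6]
width: 0.029
grip_force: 30.0
t 6.0 tcp mm [505.   -6.1  15.1] close ang -20.09 tilt z [-0.001 -0.001 -1.   ] w 29.0 grip 30.0 F [-6.4 -0.1 12.6]
```

```bash
python3 -m crank '{"steps":[[[0,0,0],[0,0,0]],[[0,0,0],[0,0,0]],[[0,0,0],[0,0,0]],[[0,0,0.3],[0,0,0]],[[0,0,0.8],[0,0,0]],[[0,0,1],[0,0,0]],[[0,0,0.9],[0,0,0]],[[0,0,0.4],[0,0,0]],[[0,0,0],[0,0,0]]]}' 46 30
python3 - <<'E'
from h import *
st(); c=shot('wrist','w3');P=incr(fcloud(c))
b=c['pixels'][100:300,200:440]; cv2.imwrite('pics/w3c.png',cv2.resize(b,None,fx=3,fy=3,interpolation=cv2.INTER_CUBIC))
Q=P[100:300,220:420].reshape(-1,3);Q=Q[(Q[:,2]>38)&(Q[:,2]<50)&(abs(Q[:,0])<30)&(Q[:,1]>25)&(Q[:,1]<60)]
print(np.percentile(Q,[1,50,99],0).round(1))
E
```

```text
time: 6.75
ee_pos: [0.5069, -0.0061, 0.1021]
eef_rot: [0.82, 0.573, 0.002, 0.002]
ft_force: [1.6, -0.7, 0.1]
width: 0.0456
grip_force: 0.0
t 6.75 tcp mm [506.9  -6.1 102.1] close ang -20.1 tilt z [ 0.004 -0.001 -1.   ] w 45.6 grip 0.0 F [ 1.6 -0.7  0.1]
[[-22.   33.9  38.1]
 [ 11.1  42.9  41.7]
 [ 23.   51.5  45.2]]
```

View pics/w3c.png

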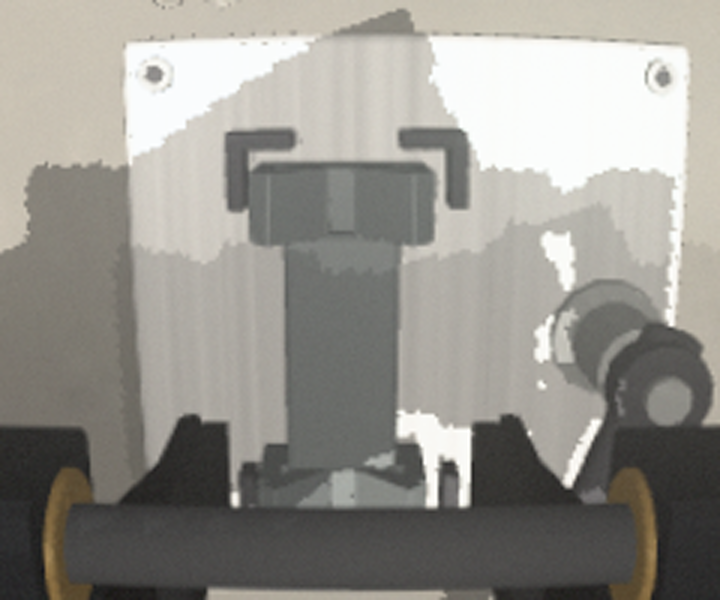

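The saddle is flat between the angles: its top is at z≈44–45, and in the crop it spans 250–435 inside the angles at 227–467. Going to the cartridge.

```bash
python3 -m crank '{"steps":[[[-0.092,0.985,0],[0,0,0.18]],[[-0.092,0.985,0],[0,0,0.18]],[[-0.092,0.985,0],[0,0,0.18]],[[-0.092,0.985,0],[0,0,0.18]],[[-0.092,0.985,0],[0,0,0.18]],[[-0.092,0.985,0],[0,0,0.18]],[[-0.092,0.985,0],[0,0,0.18]],[[-0.092,0.985,0],[0,0,0.18]],[[-0.092,0.985,0],[0,0,0.18]],[[-0.092,0.985,0],[0,0,0.18]]]}' 75 30
python3 -m crank '{"steps":[[[-0.092,0.985,0],[0,0,0.18]],[[-0.092,0.985,0],[0,0,0.18]],[[-0.092,0.985,0],[0,0,0.18]],[[0,0,0],[0,0,0]],[[0,0,0],[0,0,0]]]}'
python3 - <<'E'
from h import *
st(); c=shot('wrist','w4');P=fcloud(c); Q=P.reshape(-1,3)*1000
def an(Q,n):
    Q=Q[(Q[:,2]>15)&(Q[:,2]<60)&(abs(Q[:,0]-477)<60)&(abs(Q[:,1]-314)<95)]
    a=np.radians(81.6); u=np.array([np.cos(a),np.sin(a)]); w=np.array([u[1],-u[0]])
    d=Q[:,:2]-[477,314]; s,t=d@u,d@w
    print(n,len(Q))
    for k in range(-84,86,4):
        m=(s>=k)&(s<k+4)
        if m.sum()>5: 
            z=Q[m,2]; tt=t[m]; top=z>z.max()-5
            print(k,m.sum(),'t',np.percentile(tt,[2,98]).round(1),'ztop',np.percentile(z,98).round(1),'tmid',tt[top].mean().round(1))
an(Q,'wrist'); c=dict(np.load('pics/top0.npz')); an(cloud(c).reshape(-1,3)*1000,'top')
E
```

```text
time: 7.63
ee_pos: [0.4813, 0.2408, 0.0979]
eef_rot: [0.772, 0.636, -0.001, -0.0]
ft_force: [0.1, 1.0, 0.3]
width: 0.0748
grip_force: 0.0
time: 8.05
ee_pos: [0.4739, 0.3151, 0.0979]
eef_rot: [0.756, 0.655, -0.001, -0.001]
ft_force: [-0.8, -0.7, 0.6]
width: 0.0751
grip_force: 0.0
t 8.05 tcp mm [473.9 315.1  97.9] close ang -8.23 tilt z [-0.002 -0.    -1.   ] w 75.1 grip 0.0 F [-0.8 -0.7  0.6]
wrist 6859
-80 23 t [-1.3  8.6] ztop 28.4 tmid 3.3
-76 16 t [-1.5  7.7] ztop 29.6 tmid 3.3
-68 52 t [-11.8  18.3] ztop 43.3 tmid 3.7
-64 144 t [-10.9  16.6] ztop 43.6 tmid 3.0
-60 18 t [-8.8 11. ] ztop 44.0 tmid 2.1
-40 45 t [-14.4  20.8] ztop 36.4 tmid 3.8
-36 182 t [-14.3  20.1] ztop 39.9 tmid 2.5
-32 187 t [-13.6  20.3] ztop 40.5 tmid 2.9
-28 200 t [-14.2  19.1] ztop 40.3 tmid 2.7
-24 194 t [-13.4  19.9] ztop 40.2 tmid 2.7
-20 202 t [-14.   19.8] ztop 40.4 tmid 3.1
-16 203 t [-13.2  18.7] ztop 40.0 tmid 3.1
-12 211 t [-14.   19.3] ztop 40.3 tmid 2.7
-8 216 t [-14.   19.4] ztop 40.6 tmid 2.6
-4 218 t [-14.5  19.2] ztop 40.5 tmid 2.5
0 224 t [-13.9  19.7] ztop 40.3 tmid 3.0
4 223 t [-14.3  19.6]
[... 1781 characters left out ...]

8 25 t [-16.2  15.5] ztop 42.5 tmid -1.7
12 24 t [-17.2  14.7] ztop 42.3 tmid 0.1
16 23 t [-16.8  15.8] ztop 42.0 tmid -0.1
20 25 t [-17.2  16.8] ztop 44.1 tmid -1.5
24 20 t [-16.1  15.5] ztop 42.3 tmid -1.9
28 24 t [-17.3  14.3] ztop 42.1 tmid -1.8
32 24 t [-16.8  15.7] ztop 43.9 tmid -3.5
36 23 t [-17.4  16.6] ztop 43.4 tmid 1.0
40 21 t [-17.   15.1] ztop 42.3 tmid 0.9
44 23 t [-16.5  13. ] ztop 43.0 tmid 0.6
48 30 t [-17.8  17. ] ztop 41.9 tmid -3.1
52 43 t [-22.   21.5] ztop 47.2 tmid -1.2
56 31 t [-23.  22.] ztop 45.4 tmid -0.3
60 35 t [-21.5  22.7] ztop 46.4 tmid 0.2
64 16 t [-21.9  21.2] ztop 44.1 tmid 0.1
72 6 t [-4.3  5.5] ztop 28.4 tmid -0.8
76 10 t [-7.1  4.9] ztop 31.4 tmid -0.0
```

View pics/w4.png

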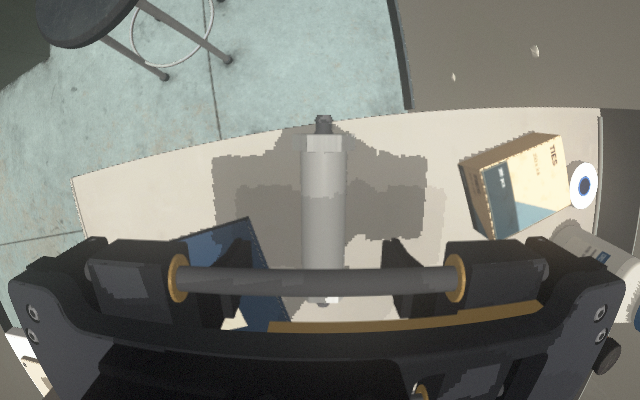

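The cartridge lies along the tool at (323,210) in the wrist image, but the navy book's corner at (248,218) is near the left finger. I'll check that clearance first.

Run:
```python
from h import *
c=dict(np.load('pics/top0.npz'));P=cloud(c)*1000;b=c['pixels'].astype(int)
m=(b[...,0]-b[...,2]>20); m[:225]=0; m[330:]=0; m[:,:190]=0; m[:,270:]=0
Q=P[m]; 
for y in range(270,345,10):
    k=abs(Q[:,1]-y)<5
    if k.sum()>3: print(y,'x edge',np.percentile(Q[k,0],98).round(1),'z',np.median(Q[k,2]).round(1))
```

```text
270 x edge 413.3 z 15.0
280 x edge 412.4 z 14.9
290 x edge 410.3 z 14.7
300 x edge 410.8 z 14.7
310 x edge 410.0 z 14.6
320 x edge 409.8 z 13.2
```

Book edge is at x≈411 mm. With a 60 mm opening the finger back is at about 433, so it clears.

```bash
python3 -m crank '{"steps":[[[0.16,0,0],[0,0,-0.03]],[[0,0,-0.5],[0,0,0]],[[0,0,-0.9],[0,0,0]],[[0,0,-0.9],[0,0,0]],[[0,0,-0.8],[0,0,0]],[[0,0,-0.42],[0,0,0]],[[0,0,-0.18],[0,0,0]],[[0,0,0],[0,0,0]],[[0,0,0],[0,0,0]]]}' 60 40
python3 -m crank '{"steps":[[[0,0,0],[0,0,0]],[[0,0,0],[0,0,0]],[[0,0,0],[0,0,0]],[[0,0,0],[0,0,0]],[[0,0,0],[0,0,0]],[[0,0,0],[0,0,0]]]}' 25 40
python3 -c "
from h import *
st()"
```

```text
time: 8.85
ee_pos: [0.4798, 0.3141, 0.0076]
eef_rot: [0.758, 0.652, 0.0, 0.0]
ft_force: [0.5, -0.2, 0.8]
width: 0.0601
grip_force: 0.0
time: 9.35
ee_pos: [0.4796, 0.3141, 0.0075]
eef_rot: [0.758, 0.652, 0.0, 0.0]
ft_force: [-0.6, -0.1, 3.6]
width: 0.0352
grip_force: 40.0
t 9.35 tcp mm [479.6 314.1   7.5] close ang -8.55 tilt z [ 0.001  0.    -1.   ] w 35.2 grip 40.0 F [-0.6 -0.1  3.6]
```

```bash
python3 -m crank '{"steps":[[[0,0,0.4],[0,0,0]],[[0,0,0.9],[0,0,0]],[[0,0,1],[0,0,0]],[[0,0,1],[0,0,0]],[[0.08,-0.98,1],[0,0,-0.178]],[[0.08,-0.98,0.6],[0,0,-0.178]],[[0.08,-0.98,0],[0,0,-0.178]],[[0.08,-0.98,0],[0,0,-0.178]],[[0.08,-0.98,0],[0,0,-0.178]],[[0.08,-0.98,0],[0,0,-0.178]]]}'
python3 -m crank '{"steps":[[[0.08,-0.98,0],[0,0,-0.178]],[[0.08,-0.98,0],[0,0,-0.178]],[[0.08,-0.98,0],[0,0,-0.178]],[[0.08,-0.98,0],[0,0,-0.178]],[[0.08,-0.98,0],[0,0,-0.178]],[[0.08,-0.98,0],[0,0,-0.178]],[[0.08,-0.98,0],[0,0,-0.178]],[[0,0,0],[0,0,0]],[[0,0,0],[0,0,0]],[[0,0,0],[0,0,0]]]}'
python3 - <<'E'
from h import *
s=st(); print('tcp in cradle',incr(s['ee_pos'])); c=shot('wrist','w5')
b=c['pixels'][90:310,200:450]; cv2.imwrite('pics/w5c.png',cv2.resize(b,None,fx=2.7,fy=2.7,interpolation=cv2.INTER_CUBIC))
P=incr(fcloud(c)).reshape(-1,3); z0=s['ee_pos'][2]*1000+13.5
Q=P[(P[:,2]>z0-10)&(P[:,2]<z0+30)&(abs(P[:,0])<28)&(P[:,1]>20)&(P[:,1]<100)]
for k in range(30,92,2):
    m=(Q[:,1]>=k)&(Q[:,1]<k+2)
    if m.sum()>5:print(k,m.sum(),np.percentile(Q[m,0],[2,98]).round(1),Q[m,2].max().round(1))
E
```

```text
time: 10.18
ee_pos: [0.491, 0.1657, 0.1299]
eef_rot: [0.788, 0.616, -0.0, 0.0]
ft_force: [0.5, -0.2, -2.7]
width: 0.0352
grip_force: 40.0
time: 11.02
ee_pos: [0.5051, -0.0038, 0.1297]
eef_rot: [0.82, 0.573, 0.0, -0.0]
ft_force: [-0.2, -0.4, -3.2]
width: 0.0349
grip_force: 40.0
t 11.02 tcp mm [505.1  -3.8 129.7] close ang -20.08 tilt z [-0.  0. -1.] w 34.9 grip 40.0 F [-0.2 -0.4 -3.2]
tcp in cradle [ -0.74219779   1.49922298 129.73844233]
30 294 [-17.2  15.9] 163.2
32 308 [-17.1  15.8] 162.9
34 290 [-17.   15.3] 163.0
36 316 [-16.8  15.7] 163.7
38 302 [-16.8  15.6] 163.1
40 313 [-16.7  15.5] 163.1
42 318 [-17.3  15.4] 163.2
44 332 [-17.2  16. ] 163.2
46 315 [-17.   15.9] 163.2
48 330 [-17.1  15.9] 163.1
50 325 [-17.1  15.7] 163.3
52 335 [-17.   15.7] 163.0
54 330 [-17.   15.7] 163.4
56 231 [-20.9  16.2] 165.9
58 472 [-23.2  21.8] 167.1
60 460 [-23.2  21.9] 166.6
62 449 [-23.3  22. ] 166.9
64 464 [-24.   21.7] 166.7
66 482 [-23.7  21.7] 166.8
68 581 [-23.4  21.4] 166.8
70 143 [-7.5  5.7] 151.9
72 103 [-6.1  5.2] 151.5
74 100 [-6.   5.2] 150.9
76 116 [-6.9  5.2] 151.4
78 132 [-7.4  5.3] 152.1
80 115 [-7.4  5.6] 152.5
82 102 [-6.   4.7] 151.2
84 38 [-5.6  3.7] 149.8
```

View pics/w5c.png

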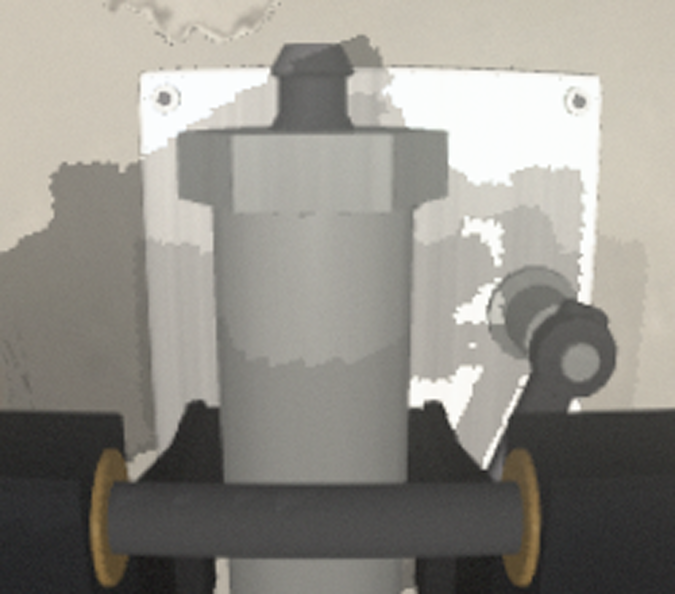

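The cartridge is held straight. Its near collar (57–70) puts the centre at +2.4, against about +1.8 for the saddle in the same camera. Lowering it with a small correction.

```bash
python3 -m crank '{"steps":[[[0.016,-0.036,-0.5],[0,0,0]],[[0,0,-0.9],[0,0,0]],[[0,0,-0.9],[0,0,0]],[[0,0,-0.6],[0,0,0]],[[0,0,-0.3],[0,0,0]],[[0,0,-0.2],[0,0,0]],[[0,0,-0.14],[0,0,0]],[[0,0,-0.1],[0,0,0]],[[0,0,0],[0,0,0]],[[0,0,0],[0,0,0]]]}'
python3 -c "
from h import *
s=st();print(incr(s['ee_pos']))"
```

```text
time: 11.9
ee_pos: [0.5062, -0.0054, 0.0391]
eef_rot: [0.82, 0.573, 0.0, 0.0]
ft_force: [0.0, -0.1, -2.9]
width: 0.0354
grip_force: 40.0
t 11.9 tcp mm [506.2  -5.4  39.1] close ang -20.11 tilt z [ 0.001 -0.    -1.   ] w 35.4 grip 40.0 F [ 0.  -0.1 -2.9]
[ 0.81732668  0.45491495 39.14899178]
```

```bash
python3 -m crank '{"steps":[[[-0.02,0,-0.04],[0,0,0]],[[0,0,-0.03],[0,0,0]],[[0,0,0],[0,0,0]]]}'
python3 -m crank '{"steps":[[[0,0,0],[0,0,0]],[[0,0,0],[0,0,0]],[[0,0,0],[0,0,0]],[[0,0,0.4],[0,0,0]],[[0,0,0.9],[0,0,0]],[[0,0,1],[0,0,0]],[[0,0,1],[0,0,0]],[[0,0,1],[0,0,0]],[[0,0,0.6],[0,0,0]],[[0,0,0],[0,0,0]]]}' 54 40
python3 - <<'E'
from h import *
s=st();print(incr(s['ee_pos'])); c=shot('wrist','w6')
P=incr(fcloud(c)).reshape(-1,3)
Q=P[(P[:,2]>46)&(P[:,2]<90)&(abs(P[:,0])<32)&(P[:,1]>-10)&(P[:,1]<100)]
for k in range(0,92,4):
    m=(Q[:,1]>=k)&(Q[:,1]<k+4)
    if m.sum()>5:print(k,m.sum(),np.percentile(Q[m,0],[2,98]).round(1),np.percentile(Q[m,2],98).round(1))
c=shot('top','top6'); P=incr(cloud(c)); Q=P.reshape(-1,3); Q=Q[(Q[:,2]>82)&(Q[:,2]<98)&(Q[:,1]<-70)&(Q[:,1]>-150)&(abs(Q[:,0])<100)]
print('knob',len(Q),Q.mean(0) if len(Q) else '')
E
```

```text
time: 12.15
ee_pos: [0.506, -0.0053, 0.0384]
eef_rot: [0.82, 0.573, 0.0, 0.001]
ft_force: [-6.6, 1.5, 12.2]
width: 0.0349
grip_force: 40.0
time: 12.98
ee_pos: [0.5073, -0.0052, 0.1636]
eef_rot: [0.82, 0.573, 0.002, 0.002]
ft_force: [0.2, -0.5, 0.9]
width: 0.0541
grip_force: 0.0
t 12.98 tcp mm [507.3  -5.2 163.6] close ang -20.11 tilt z [ 0.006 -0.001 -1.   ] w 54.1 grip 0.0 F [ 0.2 -0.5  0.9]
[  1.79556687   0.93375331 163.60642397]
0 171 [-15.8  17.5] 70.9
4 176 [-15.6  16.8] 71.4
8 175 [-15.6  17.8] 71.3
12 174 [-15.9  17.3] 71.4
16 182 [-15.8  17.6] 71.2
20 174 [-15.3  17.1] 71.3
24 184 [-15.8  17.6] 71.2
28 182 [-16.1  16.9] 71.3
32 192 [-16.7  16.7] 71.3
36 182 [-16.   17.4] 71.3
40 188 [-16.6  17.3] 71.2
44 191 [-15.7  17.3] 71.4
48 196 [-16.4  17.4] 71.3
52 187 [-15.6  17.6] 71.7
56 230 [-21.8  23.6] 74.8
60 265 [-21.7  23.6] 74.8
64 268 [-21.7  23.5] 75.0
68 118 [-20.2  22.2] 74.3
72 52 [-5.2  5.2] 59.4
76 75 [-6.  7.] 60.0
80 57 [-5.2  6.8] 59.4
knob 24 [  33.69583607 -120.45591006   90.68249697]
```

The cartridge is seated: body top at 71, straight along the axis. Moving above the knob.

```bash
python3 -m crank '{"steps":[[[-0.106,-0.96,-0.1],[0,0,-0.836]],[[-0.106,-0.96,-0.1],[0,0,-0.836]],[[-0.106,-0.96,-0.1],[0,0,-0.836]],[[-0.106,-0.96,-0.1],[0,0,-0.836]],[[-0.106,-0.96,-0.1],[0,0,-0.836]],[[0,0,0],[0,0,0]],[[0,0,0],[0,0,0]]]}' 50 40
python3 - <<'E'
from h import *
s=st(); print(s['joint_positions'].round(2))
c=shot('wrist','w7'); P=fcloud(c).reshape(-1,3)*1000; 
Q=P[(P[:,2]>55)&(P[:,2]<100)&(abs(P[:,0]-494)<35)&(abs(P[:,1]+125)<35)]; 
k=Q[Q[:,2]>84]; print('wrist knob',len(k),k.mean(0) if len(k) else '',np.percentile(Q[:,2],99) if len(Q) else '')
Q=incr(P/1000); Q=Q[(Q[:,2]>53)&(Q[:,2]<66)&(Q[:,1]<-15)&(Q[:,1]>-140)&(Q[:,0]>20)&(Q[:,0]<90)]; print(len(Q))
if len(Q)>20: print('bar',np.polyfit(Q[:,1],Q[:,0],1),np.median(Q[:,2]))
c=shot('side','side7'); P=cloud(c).reshape(-1,3)*1000
k=P[(P[:,2]>85)&(P[:,2]<96)&(abs(P[:,0]-494)<18)&(abs(P[:,1]+125)<18)]; print('side knob',len(k),k.mean(0) if len(k) else '')
E
```

```text
time: 13.67
ee_pos: [0.491, -0.1265, 0.1456]
eef_rot: [0.91, 0.414, -0.001, -0.001]
ft_force: [0.6, 1.3, -0.7]
width: 0.05
grip_force: 0.0
t 13.67 tcp mm [ 491.  -126.5  145.6] close ang -41.14 tilt z [-0.002  0.001 -1.   ] w 50.0 grip 0.0 F [ 0.6  1.3 -0.7]
[ 0.6   0.17 -0.48  1.84  0.08  1.15 -0.62]
wrist knob 554 [ 499.46145156 -123.08578535   90.14647621] 91.72165128544276
2449
bar [ 0.36763371 74.97576245] 60.435509754140746
side knob 27 [ 497.07582312 -121.7058232    88.53384356]
```

Bar line and post both fit turn ≈1.218, which puts the knob at (496, -125). Descending and gripping.

```bash
python3 -m crank '{"steps":[[[0.2,0.06,-0.3],[0,0,0]],[[0,0,-0.7],[0,0,0]],[[0,0,-0.8],[0,0,0]],[[0,0,-0.8],[0,0,0]],[[0,0,-0.45],[0,0,0]],[[0,0,-0.2],[0,0,0]],[[0,0,0],[0,0,0]],[[0,0,0],[0,0,0]]]}' 50 50
python3 -m crank '{"steps":[[[0,0,0],[0,0,0]],[[0,0,0],[0,0,0]],[[0,0,0],[0,0,0]],[[0,0,0],[0,0,0]],[[0,0,0],[0,0,0]],[[0,0,0],[0,0,0]],[[0,0,0],[0,0,0]]]}' 10 50
python3 -c "
from h import *
s=st();print(incr(s['ee_pos']))"
```

```text
time: 14.43
ee_pos: [0.4976, -0.1236, 0.0661]
eef_rot: [0.91, 0.415, 0.0, 0.0]
ft_force: [-0.7, -0.0, -0.5]
width: 0.0501
grip_force: 0.0
time: 15.02
ee_pos: [0.4971, -0.1241, 0.0657]
eef_rot: [0.91, 0.414, 0.0, 0.0]
ft_force: [0.9, -0.8, 0.2]
width: 0.0189
grip_force: 50.0
t 15.02 tcp mm [ 497.1 -124.1   65.7] close ang -41.03 tilt z [ 0. -0. -1.] w 18.9 grip 50.0 F [ 0.9 -0.8  0.2]
[  33.06308985 -114.17575719   65.70841536]
```

```bash
python3 -m crank '{"steps":[[[0,0,0.2],[0,0,0]],[[0,0,0.35],[0,0,0]],[[0,0,0.4],[0,0,0]],[[0,0,0.35],[0,0,0]],[[0,0,0.18],[0,0,0]],[[0,0,0],[0,0,0]],[[0,0,0],[0,0,0]]]}'
python3 - <<'E'
from h import *
s=st(); q=incr(s['ee_pos']); print(q)
post=O+75*np.array([np.cos(YA),np.sin(YA)]); d=s['ee_pos'][:2]*1000-post; print('r',np.hypot(*d))
a0=np.arctan2(d[1],d[0]); 
turn=np.degrees(a0-YA)-180; turn=(turn+360)%360; print('turn',turn)
n=15; st_=(turn-0.7)/n; print('step deg',st_,st_/5)
rr=np.hypot(*d); p=d
for i in range(1,n+1):
    a=a0-np.radians(st_*i); e=rr*np.array([np.cos(a),np.sin(a)]); print(((e-p)/25).round(3),end=' '); p=e
print(post+p)
E
```

```text
time: 15.6
ee_pos: [0.4973, -0.1236, 0.1029]
eef_rot: [0.91, 0.415, 0.0, 0.0]
ft_force: [5.1, 4.8, -8.5]
width: 0.0188
grip_force: 50.0
t 15.6 tcp mm [ 497.3 -123.6  102.9] close ang -41.0 tilt z [ 0.001  0.    -1.   ] w 18.8 grip 50.0 F [ 5.1  4.8 -8.5]
[  33.07177021 -113.60478436  102.85983063]
r 121.09510098189263
turn 69.74235948751124
step deg 4.602823965834082 0.9205647931668164
[-0.286  0.264] [-0.264  0.286] [-0.24   0.306] [-0.215  0.324] [-0.188  0.34 ] [-0.16   0.354] [-0.131  0.366] [-0.101  0.376] [-0.071  0.382] [-0.04   0.387] [-0.009  0.389] [0.022 0.388] [0.053 0.385] [0.084 0.38 ] [0.114 0.372] [461.51242589   8.94860871]
```

The bar rose with the gripper (8.5 N downward, as the spring should give). Now the arc.

```bash
python3 -m crank '{"steps":[[[-0.286,0.264,0],[0,0,-0.92]],[[-0.264,0.286,0],[0,0,-0.92]],[[-0.24,0.306,0],[0,0,-0.92]],[[-0.215,0.324,0],[0,0,-0.92]],[[-0.188,0.34,0],[0,0,-0.92]],[[-0.16,0.354,0],[0,0,-0.92]],[[-0.131,0.366,0],[0,0,-0.92]]]}'
python3 -m crank '{"steps":[[[-0.101,0.376,0],[0,0,-0.92]],[[-0.071,0.382,0],[0,0,-0.92]],[[-0.04,0.387,0],[0,0,-0.92]],[[-0.009,0.389,0],[0,0,-0.92]],[[0.022,0.388,0],[0,0,-0.92]],[[0.053,0.385,0],[0,0,-0.92]],[[0.084,0.38,0],[0,0,-0.92]],[[0.114,0.372,0],[0,0,-0.92]],[[0,0,0],[0,0,0]],[[0,0,0],[0,0,0]]]}'
python3 -c "
from h import *
s=st();print(incr(s['ee_pos']),s['joint_positions'].round(2))"
```

```text
time: 16.18
ee_pos: [0.4605, -0.0675, 0.1028]
eef_rot: [0.99, 0.144, 0.001, 0.0]
ft_force: [6.9, 2.8, -7.2]
width: 0.0189
grip_force: 50.0
time: 17.02
ee_pos: [0.4618, 0.0084, 0.1026]
eef_rot: [0.985, -0.174, 0.001, 0.0]
ft_force: [4.8, 0.5, -7.8]
width: 0.0186
grip_force: 50.0
t 17.02 tcp mm [461.8   8.4 102.6] close ang -110.0 tilt z [ 0.001 -0.001 -1.   ] w 18.6 grip 50.0 F [ 4.8  0.5 -7.8]
[-45.6228129   -1.91560069 102.64804852] [ 0.36  0.12 -0.5   2.    0.07  1.04 -2.09]
```

```bash
python3 -m crank '{"steps":[[[0,0,-0.15],[0,0,0]],[[0,0,-0.2],[0,0,0]],[[0,0,-0.15],[0,0,0]],[[0,0,-0.08],[0,0,0]],[[0,0,-0.03],[0,0,0]],[[0,0,0],[0,0,0]],[[0,0,0],[0,0,0]]]}'
python3 -c "
from h import *
s=st();print(incr(s['ee_pos']))"
```

```text
time: 17.6
ee_pos: [0.4615, 0.0082, 0.0878]
eef_rot: [0.985, -0.174, 0.0, 0.0]
ft_force: [-0.4, -0.2, 4.4]
width: 0.0188
grip_force: 50.0
t 17.6 tcp mm [461.5   8.2  87.8] close ang -110.03 tilt z [ 0.    -0.001 -1.   ] w 18.8 grip 50.0 F [-0.4 -0.2  4.4]
[-45.87503651  -2.18295006  87.84122192]
```

Pad contact: the force reversed at lift ≈0.022. Releasing, retreating and checking.

```bash
python3 -m crank '{"steps":[[[0,0,0],[0,0,0]],[[0,0,0],[0,0,0]],[[0,0,0],[0,0,0]],[[0,0,0.3],[0,0,0]],[[0,0,0.8],[0,0,0]],[[0,0,1],[0,0,0]],[[-0.3,-0.8,1],[0,0,0]],[[-0.3,-1,0.8],[0,0,0]],[[-0.3,-1,0.5],[0,0,0]],[[-0.3,-1,0],[0,0,0]]]}' 44 50
python3 -m crank '{"steps":[[[-0.3,-1,0],[0,0,0]],[[-0.3,-1,0],[0,0,0]],[[-0.3,-1,0],[0,0,0]],[[0,-1,0],[0,0,0]],[[0,-1,0],[0,0,0]],[[0,0,0],[0,0,0]],[[0,0,0],[0,0,0]]]}'
python3 - <<'E'
from h import *
st(); c=shot('top','top9'); P=incr(cloud(c)); Q=P.reshape(-1,3)
k=Q[(Q[:,2]>100)&(Q[:,2]<125)&(abs(Q[:,0]+48)<20)&(abs(Q[:,1])<25)]; print('knob',len(k),k.mean(0).round(1))
b=Q[(abs(Q[:,2]-82)<6)&(Q[:,0]>-35)&(Q[:,0]<55)&(abs(Q[:,1])<25)]; print('bar',len(b),np.polyfit(b[:,0],b[:,1],1),np.median(b[:,2]))
for y0 in(-58,-35,35,58):
    q=Q[(abs(Q[:,1]-y0)<6)&(Q[:,2]>48)&(Q[:,2]<90)&(abs(Q[:,0])<30)]; print(y0,len(q),np.percentile(q[:,0],[2,98]).round(1),np.percentile(q[:,2],90).round(1))
cv2.imwrite('pics/fin.png',cv2.resize(c['pixels'][130:270,230:450],None,fx=3.5,fy=3.5,interpolation=cv2.INTER_CUBIC))
E
```

```text
time: 18.43
ee_pos: [0.4321, -0.0876, 0.2008]
eef_rot: [0.985, -0.174, 0.002, 0.0]
ft_force: [0.1, -1.0, 0.6]
width: 0.0438
grip_force: 0.0
time: 19.02
ee_pos: [0.4083, -0.2123, 0.1975]
eef_rot: [0.985, -0.175, -0.0, -0.0]
ft_force: [0.1, 0.8, 0.1]
width: 0.0438
grip_force: 0.0
t 19.02 tcp mm [ 408.3 -212.3  197.5] close ang -110.16 tilt z [-0.  0. -1.] w 43.8 grip 0.0 F [0.1 0.8 0.1]
knob 65 [-49.5  -3.5 111.7]
bar 257 [ 0.02215784 -2.57215   ] 82.31426690251675
-58 94 [-24.8  19.5] 74.7
-35 77 [-19.9  14.2] 71.9
35 76 [-19.7  13.7] 72.6
58 102 [-25.3  20.4] 76.0
```

View pics/fin.png

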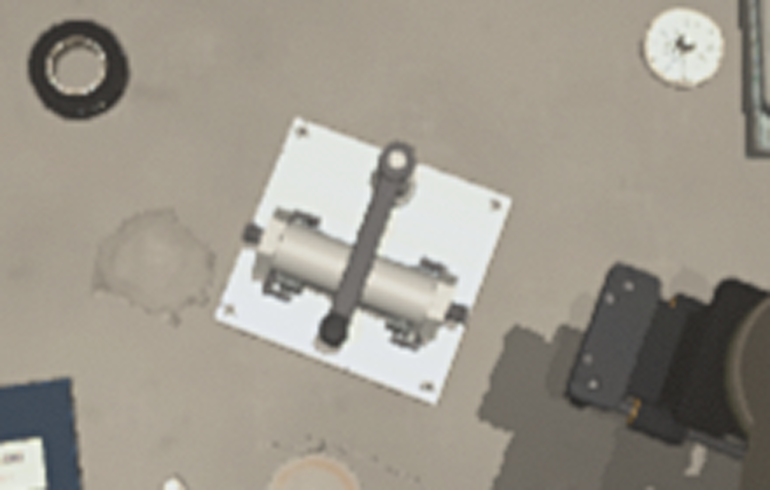

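The bar lies across the cartridge, from the post at (397,160) to the knob at (333,330). Lift is about 0.022 and turn about 0.02, the cartridge is level in both Vs, and the tape and vent filter have not moved. Handing in.

```bash
python3 -c "
from bench import ticket
print(ticket.close_job())"
```

```text
the job is handed in; nothing more can be done
None
```

The job is handed in at about 19 s of the 72 s allowed: by my last measurements the saddle is in the nest, the cartridge lies in both Vs, and the clamp bar is across and holding it (lift about 0.022 m, turn about 0.02 rad), but the hand-in returned no verdict.

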